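# Set the depth-stop collar of a vial crimping press

## Robot

A 7-joint arm with a two-finger parallel gripper is mounted at the origin on the work surface. World frame = base frame: x ahead of the robot, y to its left, z up, the work surface at z = 0. Lengths are in m, angles in rad, forces in N, time in s.
With the tool pointing down it reaches from about 0.35 to 0.9 m from the base axis. Payload 19.9 kg.
Tool frame: the origin (TCP) lies midway between the tips of the shut fingers; the grasp point (between the pads) lies 19 mm behind it; z points along the fingers, y is the direction in which the jaws open and shut (so a half turn about z gives the same grasp; the last joint's range is limited). The gripper opens to 94 mm and grips with 3 to 60 N. Pads are 16 mm wide; open, the fingers measure 119 mm over their backs; the gripper's body (75 mm by 177 mm) begins 78 mm behind the grasp point.
Start: joints at [1.222, 0.417, -0.01, 1.614, 0.005, 1.111, -0.053], TCP at [0.189, -0.596, 0.205] pointing down, gripper open.
Joint ranges: [-2.81, 2.81], [-0.39, 2.02], [-1.27, 1.25], [0.06, 2.57], [-1.19, 4.33], [0.19, 2], [-2.82, 2.82]. Speed limits (rad/s): [1.89, 1.89, 2.39, 2.39, 3.01, 3.01, 3.01].

## Interface

Orientations are given as a unit quaternion [x, y, z, w].
In Python, from workcell import env, capture, order gives the robot as it stands. The module is installed in compiled form; this text tells all that it offers.
- The arm moves only by the tool arm_command, never from a script. Its arguments are lists of equal length, an entry for each row: "travel": the shift along the tool's x, y, z in mm, a list of three; "dr": the turn, a rotation vector about the tool's x, y, z in degrees, a list of three; "gripper": the opening in per cent of the stroke, from 0 (shut) to 100 (fully open). In form: {"travel": [[x, y, z], ...], "dr": [[ax, ay, az], ...], "gripper": [gripper, ...]}. A call has 1 to 10 rows; each row is the pose to reach, as a shift and turn from the pose commanded when the call began, along the tool's axes at that moment; what a row does not reach only later rows make up. A row lasts 1/10 s, in which the tool goes at most 50 mm and 8.59 degrees, less where a joint would pass 70% of its speed; a pose out of reach is approached as far as the arm can. A call with a gripper value outside its range is refused whole. The fingers move at their own pace and stop on an object; "grip_force" is the grip in N (left out, the last holds). Time passes only in rows, so rows that repeat a pose let the fingers close. It gives the time, the measured TCP pose, the force and the opening at its end, in the units of the state.
- env.sense(): the state, without advancing time (a new reading comes with each control period).
- capture(name): name is "scene" or "top"; returns a dict with "pixels" (384x512x3 uint8, blue, green, red), "fx", "fy", "cx", "cy" (pixels), "T" (4x4, takes a point from camera to world coordinates). Camera axes: x right, y up, looking along -z (the intrinsics and any distortion apply to the point x, -y, -z); pixel columns grow to the right and rows downward; lengths in m; the calibration is good to about 2 mm. A picture is of the moment at which its call begins. There is no depth.
- order.close_job(): hands the job in, once; it reports no verdict.
The state is a dict: "time_s": time; "joint_positions": joint angles; "joint_vel": joint speeds; "effort": joint torques, N m; "tool_pos": TCP position; "orientation": TCP orientation; "contact_force": force on the tool from outside, world axes, zero at the start; "torque": the same for the moment, N m; "gripper_width": opening from 0.0 (shut) to 1.0 (fully open).
Only numpy, scipy, OpenCV 4.12 (cv2) and the standard library are available. Lean on these libraries where they do the work, as an engineer would, in place of code of your own. Each camera call takes 0.05 s, during which the arm holds its last target. There are 200 camera calls.

## Task

The crimping press is changing over to shorter vials, so its depth stop needs resetting. Spin the knurled stop collar up the threaded ram until the collar's top face just meets the lower edge of the red line painted round the thread, then let go. Leave the vials, the bottle and the beaker where they stand.

Things in the scene. Friction and masses are not known exactly. Their poses are not given: they have to be found in the camera images.
- press: White bench crimping press, fixed: base 200 x 110 mm, column at the back, overhanging head with a flat top 190 mm above the bench, from 116 mm behind the ram axis to 34 mm in front, 60 mm wide. Origin: on the bench, straight below the axis of the vertical ram; z up, x towards the press's open front, y to its left as it faces. The ram does not move. Nothing of the press is higher than the rod tip.
- bush_top (a point): Top centre of the steel guide bush, 32 mm across, that stands round the ram on the press's head (foot 42 mm across and 6 mm high), 205 mm above the bench, 15 mm above the head's top. The collar is above it.
- rod_tip (a point): Upper tip of the ram's threaded end: a vertical steel rod 16 mm across with graduated flats, rising 42 mm above the bush to 247 mm above the bench. The collar is screwed on it.
- lever_knob (a point): Centre of the black ball, 30 mm across, on the end of the press's hand lever, which is parked and rigid: a bar along the right side of the press from the head, 42 to 56 mm beside the ram axis, rising forwards to this ball, whose top is 207 mm above the bench.
- collar_centre (a point): Centre of the knurled stop collar: a dark steel ring with a fine straight knurl and a white tick on its top face, 40 mm across and 16 mm high, on the threaded rod, axis vertical. This point is on its axis, half-way up. Fingers can close on its knurled rim from any side, from above. At the start its underside is 6 to 9 mm above the guide bush.
- collar_top (a point): Centre of the collar's flat top face, on the axis, 8 mm above collar_centre.
- line_lower_edge (a point): Lower edge of the bright red line (a band 3 mm high) painted right round the threaded rod, 17.6 mm across; this point is on the rod's axis at the height of the lower edge. It lies above the collar at the start, by 8 to 16 mm from the collar's top face.
- collar (a joint): Angle of the collar in rad, 0 at the start, positive anticlockwise seen from above. Right-hand quick thread: anticlockwise lifts the collar, 16 mm for each full turn (2.55 mm per rad), clockwise lowers it. Rather stiff (0.06 N m to turn); it stays where it is left.
- vial_press_mid (a point): small empty glass vial with an aluminium cap, 22 mm across and 44 mm tall; this point is at its middle; it stands on the round anvil under the ram of the press.
- vial_tray1_mid (a point): small empty glass vial with an aluminium cap, 22 mm across and 44 mm tall; this point is at its middle; it stands in the white tray.
- vial_tray2_mid (a point): small empty glass vial with an aluminium cap, 22 mm across and 44 mm tall; this point is at its middle; it stands in the white tray.
- bottle_mid (a point): white reagent bottle with a blue cap, 60 mm across, 130 mm tall, standing on the bench; this point is at its middle.
- beaker_mid (a point): empty glass beaker, 76 mm across, 95 mm tall, standing on the bench; this point is at its middle.

How it is judged:
By the outcome, as a careful person would: the job done as asked, in the order asked, and still so for the second after the job is handed in, with the robot touching nothing.
It also fails if it takes over 56 s, if anything falls off the work surface, if the arm or the gripper's body presses on something with over 40 N, if the wrist force passes 120 N, or if a joint passes its speed limit or range.

## Working session

There is one attempt and no reset: what is moved stays moved. The work goes in short steps, Python scripts to look and compute and a tool call to move; the robot and the scene stay as the last step left them, time stands still between calls to the robot, and variables do not carry over. Pictures are saved under pics/ and viewed, about 8 in all and at most 12, crops included, and the job is handed in when it is done.

Besides the shell and the picture viewer there is one more tool, called after "Emit:" as name(argument=value, ...) on one line, values as JSON. arm_command: Moves the arm, as the interface text tells. Its arguments: {"type":"object","properties":{"travel":{"type":"array"},"dr":{"type":"array"},"gripper":{"type":"array"},"grip_force":{"type":"number"}},"required":["travel","dr","gripper"]}

```bash
mkdir -p pics; ls
cat > h.py <<'E'
import numpy as np, cv2
from workcell import env, capture, order
def ray(c,u,v):
    d=np.array([(u-c['cx'])/c['fx'],-(v-c['cy'])/c['fy'],-1.]); T=np.array(c['T'])
    return T[:3,3],T[:3,:3]@d
def onplane(c,u,v,z):
    o,d=ray(c,u,v); return o+d*(z-o[2])/d[2]
def proj(c,p):
    T=np.array(c['T']); q=T[:3,:3].T@(np.array(p)-T[:3,3])
    return c['cx']+c['fx']*q[0]/-q[2], c['cy']-c['fy']*q[1]/-q[2]
E
python3 - <<'E'
from h import *
for n in('scene','top'):
    c=capture(n); cv2.imwrite(f'pics/{n}0.png',c['pixels']); print(n,c['fx'],c['fy'],c['cx'],c['cy'],[k for k in c]); print(np.round(c['T'],3))
s=env.sense(); print(s)
E
```

```text
pics
scene 498.1509611599839 498.1509611599839 258.1791449870489 182.67843961714004 ['pixels', 'fx', 'fy', 'cx', 'cy', 'T']
[[-0.69  -0.414  0.594  1.309]
 [ 0.723 -0.371  0.582  0.686]
 [-0.021  0.831  0.555  0.826]
 [ 0.     0.     0.     1.   ]]
top 497.43397429325506 497.43397429325506 258.5892374642896 190.3428123853904 ['pixels', 'fx', 'fy', 'cx', 'cy', 'T']
[[-0.015  0.981 -0.192  0.357]
 [-0.999 -0.02  -0.026 -0.039]
 [-0.029  0.191  0.981  1.381]
 [ 0.     0.     0.     1.   ]]
{'time_s': 0.1, 'joint_positions': array([ 1.22151003,  0.41786815, -0.01029112,  1.61407498,  0.00471658,
        1.1107219 , -0.05297419]), 'joint_vel': array([ 4.84337001e-04, -2.09367003e-03,  6.81608877e-04, -1.93919637e-03,
       -1.41139230e-03, -3.52568137e-05,  6.60218353e-04]), 'effort': array([ 2.14100830e-03, -8.52586770e+01,  6.39920868e-01, -4.26699972e+01,
       -4.89726069e-02,  1.63680932e-02,  1.62692754e-04]), 'tool_pos': array([ 0.18922358, -0.59532661,  0.20493309]), 'orientation': array([ 9.88179356e-01,  1.53301291e-01, -1.31036634e-04, -5.08125911e-04]), 'contact_force': array([-0.7139165 ,  0.15381751, -0.75559411]), 'torque': array([0.04435423, 0.0014719 , 0.00498301]), 'gripper_width': 1.0017964040509304}
```

View pics/scene0.png

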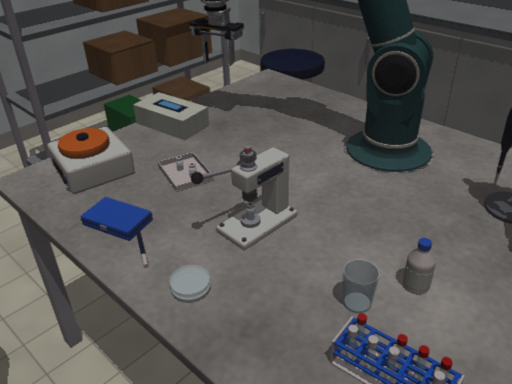

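View pics/top0.png

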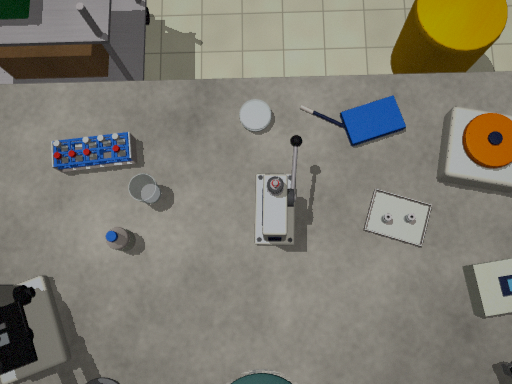

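The scene view shows the press with its collar at about (248,158), the knob at (197,178), and the vials and tray at (185,168). The top view shows the collar at about (275,184), the knob at (296,141), and the press front towards +x.

Run:
```python
from h import *
a=capture('scene');b=capture('top')
A=cv2.resize(a['pixels'][140:190,223:273],(400,400),interpolation=cv2.INTER_NEAREST)
B=cv2.resize(b['pixels'][160:210,250:300],(400,400),interpolation=cv2.INTER_NEAREST)
cv2.imwrite('pics/crop1.png',np.hstack([A,B]))
hs=cv2.cvtColor(a['pixels'],cv2.COLOR_BGR2HSV)
for c,r in((a,(140,190,223,273)),(b,(160,210,250,300))):
    p=c['pixels'][r[0]:r[1],r[2]:r[3]].astype(int); m=(p[...,2]>p[...,1]+40)&(p[...,2]>p[...,0]+40)
    v,u=np.nonzero(m); print(len(u),u.mean()+r[2],v.mean()+r[0],sorted(zip(v+r[0],u+r[2])))
    print(onplane(c,u.mean()+r[2],v.mean()+r[0],.237))
for uv in((275,184),):print(onplane(b,*uv,.23))
print(onplane(b,296,141,.192), onplane(a,197,178,.192))
```

```text
8 248.75 149.5 [(np.int64(148), np.int64(251)), (np.int64(149), np.int64(249)), (np.int64(149), np.int64(250)), (np.int64(150), np.int64(246)), (np.int64(150), np.int64(247)), (np.int64(150), np.int64(248)), (np.int64(150), np.int64(249)), (np.int64(150), np.int64(250))]
[ 0.5919562  -0.04534961  0.237     ]
19 274.6842105263158 183.21052631578948 [(np.int64(180), np.int64(272)), (np.int64(180), np.int64(273)), (np.int64(180), np.int64(277)), (np.int64(181), np.int64(272)), (np.int64(181), np.int64(278)), (np.int64(182), np.int64(272)), (np.int64(182), np.int64(278)), (np.int64(183), np.int64(271)), (np.int64(183), np.int64(272)), (np.int64(183), np.int64(278)), (np.int64(184), np.int64(272)), (np.int64(184), np.int64(278)), (np.int64(185), np.int64(272)), (np.int64(185), np.int64(273)), (np.int64(185), np.int64(277)), (np.int64(185), np.int64(278)), (np.int64(186), np.int64(273)), (np.int64(186), np.int64(276)), (np.int64(186), np.int64(277))]
[ 0.59691405 -0.04740006  0.237     ]
[ 0.59645967 -0.048156    0.23      ]
[ 0.71210274 -0.1027956   0.192     ] [ 0.71238554 -0.09835224  0.192     ]
```

View pics/crop1.png

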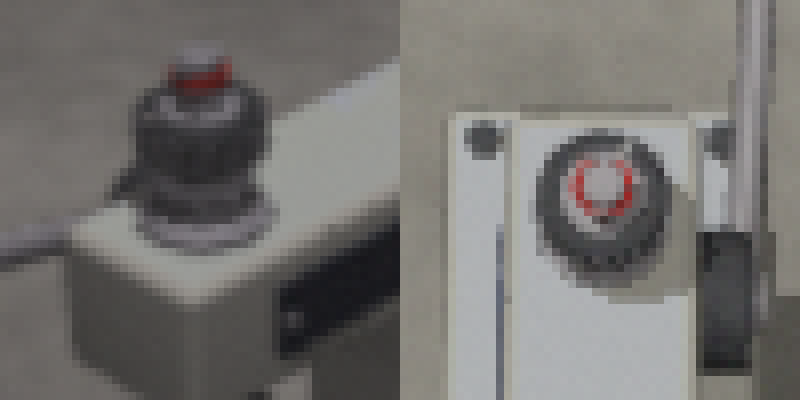

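The enlarged crop shows, in the scene view, the red band at about (249,149.5), the tip above it and the dark collar at rows 151–163. In the top view the red ring is centred at about (274.7,183.2), which puts the axis near (0.597, -0.047). Next I take a sub-pixel profile along the axis.

```bash
cat >> h.py <<'E'
AX=np.array([.597,-.0475])
def prof(n=6,save=None):
    cs=[capture('scene') for _ in range(n)]; c=cs[0]
    im=np.mean([k['pixels'].astype(float) for k in cs],0)
    return c,im
def near(c,r,z):
    d=np.array(c['T'])[:2,3]-AX; d/=np.linalg.norm(d); return proj(c,[*(AX+r*d),z])
E
python3 - <<'E'
from h import *
c,im=prof()
x=np.clip(im,0,255).astype(np.uint8); cv2.imwrite('pics/avg0.png',x); np.save('avg0.npy',im)
P=im[143:175,240:258]
print('gray');print(' '.join('%4d'%k for k in range(240,258)))
for k,row in enumerate(P): print(143+k,' '.join('%4d'%v for v in row.mean(1)),'|',' '.join('%3d'%(v[2]-v[:2].mean()) for v in row[4:14]))
for r,z,n in((8,.247,'tip near'),(-8,.247,'tip far'),(16,.205,'bush'),(21,.196,'foot top'),(21,.190,'foot bot'),(20,.2125,'collar bot nom'),(20,.2285,'collar top nom'),(8.8,.2285,'inner'),(8.8,.24,'.24')): print(n,np.round(near(c,r/1000,z),2))
E
```

```text
gray
 240  241  242  243  244  245  246  247  248  249  250  251  252  253  254  255  256  257
143  102  102  102  102  102  101  101   99   97   96   96   98   97   98   97   96   97   97 |   5   5   5   5   5   4   5   4   4   5
144  102  102  103  103  103  102  101   99   98   98   98   98   99   98   98   97   97   98 |   5   4   4   5   4   5   5   4   4   5
145  102  102  103  103  104  105  108  108  109  108  106  101  100  100  100  100   99   99 |   5   4   3   3   2   3   4   5   5   5
146  101  101  101  102  102  106  115  116  117  114  108  101  103  103  103  102  101   99 |   4   2   2   1   1   1   3   5   5   5
147  102  102  102  102   98   97  109  117  118  105   89   92  103  104  104  103  103  101 |   5   1   0   0   0   0  10  20   5   4
148  106  104  104   98   85   80   83   85   83   71   64   84  102  103  104  105  106  106 |  18   3   0   1   0   4  34  46   8   4
149  108  107  105   94   65   55   61   64   63   57   50   70   95  103  106  108  108  108 |  20   8  12  25  34  49  55  39   5   4
150  108  106   99   78   53   43   49   52   50   45
[... 2870 characters left out ...]
9  142  146  150  148  143 |   0   0   0   1   1   0   0   0   0   0
172  149  152  153  152  151  147  144  143  141  145  146  150  153  151  147  142  133  120 |   0   0   0   0   0   0   0   0   0   3
173  139  145  149  152  153  153  152  153  153  153  153  151  148  143  135  121  107   92 |   0   0   0   0   0   0   1   3   5   5
174  119  131  140  146  150  152  153  153  152  151  148  144  136  124  109   95   84   81 |   3   0   0   0   0   3   4   6   6   6
tip near [246.53 148.  ]
tip far [246.4  144.64]
bush [247.19 165.08]
foot top [247.36 169.41]
foot bot [247.44 171.54]
collar bot nom [247.12 163.26]
collar top nom [246.89 157.43]
inner [246.8  154.99]
.24 [246.63 150.76]
```

The profile puts the line's lower edge about 8–11 mm above the collar top. I'll turn well short of that first, then re-measure. Approaching now.

Emit:
arm_command(travel=[[0,0,-50],[0,0,-100],[555,-399,-100],[555,-399,-100],[555,-399,-100],[555,-399,-100],[555,-399,-100],[555,-399,-100],[555,-399,-100],[555,-399,-100]], dr=[[0,0,0],[0,0,0],[0,0,0],[0,0,0],[0,0,0],[0,0,0],[0,0,0],[0,0,0],[0,0,0],[0,0,0]], gripper=[100,100,100,100,100,100,100,100,100,100], grip_force=25)

```text
time_s: 1.5
tool_pos: [0.429, -0.2729, 0.3058]
orientation: [0.988, 0.153, 0.0, 0.0]
contact_force: [1.2, -1.3, 0.4]
gripper_width: 1.001
```

```bash
cat >> h.py <<'E'
from scipy.spatial.transform import Rotation as R
def st():
    s=env.sense(); M=R.from_quat(s['orientation']).as_matrix()
    print('t',s['time_s'],'pos',np.round(s['tool_pos'],4),'xaxis deg',np.round(np.degrees(np.arctan2(M[1,0],M[0,0])),2),'zax',np.round(M[:,2],3),'j',np.round(s['joint_positions'],2),'g',round(s['gripper_width'],3),'F',np.round(s['contact_force'],1),'T',np.round(s['torque'],2))
    for z in (.305,.203): print('tool shift mm to axis at z',z,np.round(M.T@(np.array([*AX,z])-s['tool_pos'])*1e3,1))
E
python3 -c "from h import *; st()"
```

```text
t 1.5 pos [ 0.429  -0.2729  0.3058] xaxis deg 17.63 zax [ 0.    -0.001 -1.   ] j [ 0.75  0.13 -0.27  1.76  0.04  1.25 -0.79] g 1.001 F [ 1.2 -1.3  0.4] T [-0.06 -0.07 -0.08]
tool shift mm to axis at z 0.305 [ 228.4 -163.9    0.7]
tool shift mm to axis at z 0.203 [ 228.4 -164.   102.7]
```

Emit:
arm_command(travel=[[228,-164,0],[228,-164,0],[228,-164,0],[228,-164,0],[228,-164,0],[228,-164,0],[228,-164,0],[228,-164,0],[228,-164,0],[228,-164,0]], dr=[[0,0,8],[0,0,16],[0,0,24],[0,0,32],[0,0,40],[0,0,48],[0,0,56],[0,0,62],[0,0,68],[0,0,70]], gripper=[64,64,64,64,64,64,64,64,64,64])

```text
time_s: 2.5
tool_pos: [0.5958, -0.0491, 0.3053]
orientation: [0.896, -0.443, -0.0, 0.0]
contact_force: [0.1, 0.7, 0.6]
gripper_width: 0.64
```

```bash
python3 -c "from h import *; st()"
```

```text
t 2.5 pos [ 0.5958 -0.0491  0.3053] xaxis deg -52.62 zax [-0. -0. -1.] j [ 0.26  0.31 -0.3   1.55  0.09  1.3  -2.54] g 0.64 F [0.1 0.7 0.6] T [ 0.09 -0.02 -0.01]
tool shift mm to axis at z 0.305 [-0.5 -2.   0.3]
tool shift mm to axis at z 0.203 [ -0.5  -2.  102.3]
```

Emit:
arm_command(travel=[[0,0,30],[0,0,60],[0,0,85],[0,0,96],[0,0,101],[0,0,101]], dr=[[0,0,0],[0,0,0],[0,0,0],[0,0,0],[0,0,0],[0,0,0]], gripper=[64,64,64,64,64,64])

```text
time_s: 3.1
tool_pos: [0.5959, -0.0493, 0.2048]
orientation: [0.897, -0.441, 0.0, -0.0]
contact_force: [-0.7, 0.2, 0.5]
gripper_width: 0.639
```

```bash
python3 -c "from h import *; st()"
```

```text
t 3.1 pos [ 0.5959 -0.0493  0.2048] xaxis deg -52.36 zax [ 0.  0. -1.] j [ 0.26  0.38 -0.29  1.68  0.12  1.1  -2.55] g 0.639 F [-0.7  0.2  0.5] T [ 0.12 -0.01  0.01]
tool shift mm to axis at z 0.305 [  -0.8   -2.  -100.2]
tool shift mm to axis at z 0.203 [-0.8 -2.   1.8]
```

Emit:
arm_command(travel=[[-1,-2,1],[-1,-2,1],[-1,-2,1],[-1,-2,1],[-1,-2,1],[-1,-2,1],[-1,-2,1],[-1,-2,1]], dr=[[0,0,0],[0,0,0],[0,0,0],[0,0,0],[0,0,0],[0,0,0],[0,0,0],[0,0,0]], gripper=[64,64,35,35,35,35,35,35], grip_force=25)

```text
time_s: 3.9
tool_pos: [0.5967, -0.0474, 0.2035]
orientation: [0.897, -0.441, -0.0, 0.0]
contact_force: [-1.4, 0.1, 3.2]
gripper_width: 0.42
```

```bash
python3 -c "from h import *; st()"
```

```text
t 3.9 pos [ 0.5967 -0.0474  0.2035] xaxis deg -52.37 zax [-0. -0. -1.] j [ 0.25  0.39 -0.29  1.68  0.12  1.1  -2.56] g 0.42 F [-1.4  0.1  3.2] T [-0.1   0.37  0.02]
tool shift mm to axis at z 0.305 [   0.3   -0.2 -101.5]
tool shift mm to axis at z 0.203 [ 0.3 -0.2  0.5]
```

Emit:
arm_command(travel=[[0,0,-0.36],[0,0,-0.71],[0,0,-1.07],[0,0,-1.42],[0,0,-1.78],[0,0,-2.13],[0,0,-2.49],[0,0,-2.84],[0,0,-3.2],[0,0,-3.56]], dr=[[0,0,-8],[0,0,-16],[0,0,-24],[0,0,-32],[0,0,-40],[0,0,-48],[0,0,-56],[0,0,-64],[0,0,-72],[0,0,-80]], gripper=[35,35,35,35,35,35,35,35,35,35])

```text
time_s: 4.9
tool_pos: [0.5967, -0.0475, 0.2071]
orientation: [0.97, 0.241, -0.0, 0.0]
contact_force: [-1.2, -0.6, 2.8]
gripper_width: 0.423
```

```bash
python3 -c "from h import *; st()"
```

```text
t 4.9 pos [ 0.5967 -0.0475  0.2071] xaxis deg 27.95 zax [-0. -0. -1.] j [ 0.45  0.42 -0.56  1.67  0.24  1.12 -1.25] g 0.423 F [-1.2 -0.6  2.8] T [-0.22  0.39 -0.08]
tool shift mm to axis at z 0.305 [  0.3   0.2 -97.9]
tool shift mm to axis at z 0.203 [0.3 0.2 4.1]
```

Emit:
arm_command(travel=[[0,0,-0.36],[0,0,-0.71],[0,0,-1.07],[0,0,-1.42],[0,0,-1.78],[0,0,-2.13],[0,0,-2.49],[0,0,-2.84],[0,0,-3.2],[0,0,-3.56]], dr=[[0,0,-8],[0,0,-16],[0,0,-24],[0,0,-32],[0,0,-40],[0,0,-48],[0,0,-56],[0,0,-64],[0,0,-72],[0,0,-80]], gripper=[35,35,35,35,35,35,35,35,35,35])

```text
time_s: 5.9
tool_pos: [0.5968, -0.0475, 0.2107]
orientation: [0.588, 0.809, -0.0, 0.0]
contact_force: [-0.3, -1.7, 3.0]
gripper_width: 0.419
```

Run:
```python
from h import *; st()
c=capture('scene')
cv2.imwrite('pics/crop2.png',cv2.resize(c['pixels'][120:190,203:293],(720,560),interpolation=cv2.INTER_NEAREST))
```

```text
t 5.9 pos [ 0.5968 -0.0475  0.2107] xaxis deg 107.94 zax [ 0. -0. -1.] j [ 0.65  0.49 -0.85  1.66  0.39  1.17  0.02] g 0.419 F [-0.3 -1.7  3. ] T [-0.27  0.17 -0.02]
tool shift mm to axis at z 0.305 [ -0.    0.2 -94.3]
tool shift mm to axis at z 0.203 [-0.   0.2  7.7]
```

View pics/crop2.png

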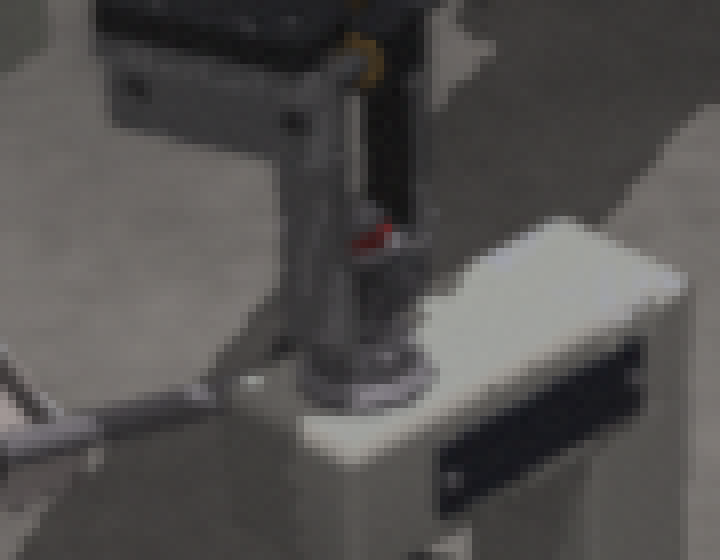

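The fingers hold the collar and the red band (about (249.5,150)) is now just above its top face. Releasing and backing off for a clear measurement.

Emit:
arm_command(travel=[[0,0,0],[0,0,0],[0,0,0],[0,0,-30],[0,0,-80],[0,0,-120],[0,0,-150],[0,0,-150]], dr=[[0,0,0],[0,0,0],[0,0,0],[0,0,0],[0,0,0],[0,0,0],[0,0,0],[0,0,0]], gripper=[64,64,64,64,64,64,64,64])

```text
time_s: 6.75
tool_pos: [0.5979, -0.0467, 0.3645]
orientation: [0.591, 0.807, 0.001, 0.002]
contact_force: [0.1, 0.0, 0.3]
gripper_width: 0.641
```

```bash
cat >> h.py <<'E'
def show(im):
    P=im[143:168,240:258]; print('    ',' '.join('%4d'%k for k in range(240,258)))
    for k,row in enumerate(P): print(143+k,' '.join('%4d'%v for v in row.mean(1)),'|',' '.join('%3d'%(v[2]-v[:2].mean()) for v in row[3:14]))
E
python3 - <<'E'
from h import *; st()
c,im=prof(); np.save('avg1.npy',im); show(im)
A=np.load('avg0.npy')
f=lambda x:cv2.resize(np.clip(x[138:178,228:268]*1.4,0,255).astype(np.uint8),(400,400),interpolation=cv2.INTER_CUBIC)
cv2.imwrite('pics/crop3.png',np.hstack([f(A),f(im)]))
E
```

```text
t 6.75 pos [ 0.5979 -0.0467  0.3645] xaxis deg 107.54 zax [ 0.005 -0.001 -1.   ] j [ 0.68  0.38 -0.89  1.44  0.3   1.46  0.09] g 0.641 F [0.1 0.  0.3] T [-0.05 -0.14  0.01]
tool shift mm to axis at z 0.305 [-0.4 -1.4 59.5]
tool shift mm to axis at z 0.203 [ -0.2  -1.9 161.5]
      240  241  242  243  244  245  246  247  248  249  250  251  252  253  254  255  256  257
143  103  103  103  103  104  103   92   69   58   56   58   58   59   58   58   58   58   59 |   5   5   5   4   4   3   2   2   2   2   2
144  104  104  104  105  104   93   71   61   60   59   59   58   59   59   59   58   58   59 |   5   5   4   3   2   2   3   2   2   2   2
145  104  105  105  104   95   80   85   89   92   84   74   61   60   60   60   59   59   59 |   5   5   3   1   2   1   2   2   3   3   2
146  104  103  101   93   77   91  112  115  117  112   99   74   62   61   61   61   60   60 |   4   2   1   1   1   1   1   1   3   2   2
147  104   93   73   66   66   89  111  119  120  108   83   63   58   60   62   62   62   60 |   2   2   0   0   1   0   0   7  19   2   1
148   96   71   58   61   70 
[... 2070 characters left out ...]

163   59   57   60   70   71   66   61   62   64   65   69   74   71   74   87  112  146  155 |   0   0   0   0   0   0   0   1   0   0   0
164   66   59   51   71   87   70   69   71   70   71   85   99   79   60   67   94  130  153 |   0   0   0   0   0   0   0   0   1   0   0
165   74   58   46   55   66   61   68   79   71   63   68   75   66   59   72   98  119  140 |   0   0   0   0   0   0   1   0   0   0   0
166   98   68   58   54   56   58   63   67   65   62   62   62   63   72   93  110  107  119 |   0   0   0   0   0   0   0   1   1   1   0
167  112  101  105   98   71   64   67   66   67   68   69   72   88  111  114  119  121  132 |   1   0   0   0   0   0   0   0   0   0   1
```

View pics/crop3.png

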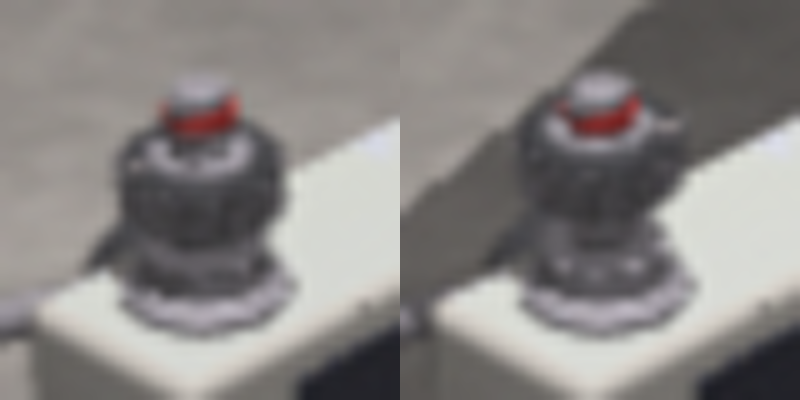

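The crop shows the bright inner ring of the collar top still separated from the red band. The tick has gone from left (241.5,154) to right (254.5,150), so the collar followed the turn. I estimate about 4 mm remaining. Unwinding the wrist above the rod, then regripping.

Emit:
arm_command(travel=[[0,0,0],[0,0,0],[0,0,0],[0,0,0],[0,0,0],[0,0,0],[0,0,0],[0,0,0],[0,0,0],[0,0,0]], dr=[[0,0,8],[0,0,16],[0,0,24],[0,0,32],[0,0,40],[0,0,48],[0,0,56],[0,0,64],[0,0,72],[0,0,80]], gripper=[64,64,64,64,64,64,64,64,64,64])

```text
time_s: 8.05
tool_pos: [0.5965, -0.0474, 0.3597]
orientation: [0.972, 0.236, -0.001, -0.0]
contact_force: [1.2, -0.6, 0.0]
gripper_width: 0.638
```

Emit:
arm_command(travel=[[0,0,0],[0,0,0],[0,0,30],[0,0,70],[0,0,70],[0,0,70]], dr=[[0,0,8],[0,0,16],[0,0,20],[0,0,20],[0,0,20],[0,0,20]], gripper=[64,64,64,64,64,64])

```text
time_s: 8.65
tool_pos: [0.5966, -0.0473, 0.291]
orientation: [0.998, 0.067, -0.001, -0.0]
contact_force: [-0.3, -0.1, -0.4]
gripper_width: 0.64
```

```bash
python3 -c "from h import *; st()"
```

```text
t 8.65 pos [ 0.5966 -0.0473  0.291 ] xaxis deg 7.65 zax [-0.001  0.    -1.   ] j [ 0.47  0.35 -0.58  1.56  0.2   1.29 -1.57] g 0.64 F [-0.3 -0.1 -0.4] T [-0.02 -0.01 -0.01]
tool shift mm to axis at z 0.305 [  0.3   0.3 -14. ]
tool shift mm to axis at z 0.203 [ 0.4  0.3 88. ]
```

Emit:
arm_command(travel=[[0,0,30],[0,0,60],[0,0,75],[0,0,80],[0,0,80],[0,0,80],[0,0,80],[0,0,80],[0,0,80],[0,0,80]], dr=[[0,0,0],[0,0,0],[0,0,0],[0,0,0],[0,0,0],[0,0,0],[0,0,0],[0,0,0],[0,0,0],[0,0,0]], gripper=[64,64,64,64,64,35,35,35,35,35])

```text
time_s: 9.65
tool_pos: [0.5971, -0.0474, 0.2111]
orientation: [0.998, 0.067, 0.0, 0.0]
contact_force: [0.9, -1.6, 5.8]
gripper_width: 0.419
```

Emit:
arm_command(travel=[[0,0,0],[0,0,0],[0,0,-0.36],[0,0,-0.71],[0,0,-1.07],[0,0,-1.42],[0,0,-1.78],[0,0,-2.13],[0,0,-2.49],[0,0,-2.67]], dr=[[0,0,0],[0,0,0],[0,0,-8],[0,0,-16],[0,0,-24],[0,0,-32],[0,0,-40],[0,0,-48],[0,0,-56],[0,0,-60]], gripper=[35,35,35,35,35,35,35,35,35,35])

```text
time_s: 10.65
tool_pos: [0.5969, -0.0472, 0.2138]
orientation: [0.829, 0.559, 0.0, 0.0]
contact_force: [-2.6, -0.2, 6.7]
gripper_width: 0.419
```

```bash
python3 -c "from h import *; st()"
```

```text
t 10.65 pos [ 0.5969 -0.0472  0.2138] xaxis deg 67.95 zax [ 0.  0. -1.] j [ 0.61  0.47 -0.77  1.65  0.35  1.17 -0.64] g 0.419 F [-2.6 -0.2  6.7] T [ 0.12  0.38 -0.03]
tool shift mm to axis at z 0.305 [ -0.2   0.3 -91.2]
tool shift mm to axis at z 0.203 [-0.3  0.2 10.8]
```

Emit:
arm_command(travel=[[0,0,0],[0,0,0],[0,0,0],[0,0,-30],[0,0,-80],[0,0,-120],[0,0,-150],[0,0,-150]], dr=[[0,0,0],[0,0,0],[0,0,0],[0,0,0],[0,0,0],[0,0,0],[0,0,0],[0,0,0]], gripper=[64,64,64,64,64,64,64,64])

```text
time_s: 11.45
tool_pos: [0.5978, -0.0468, 0.3672]
orientation: [0.831, 0.556, 0.002, 0.002]
contact_force: [-0.4, 0.2, -1.0]
gripper_width: 0.643
```

Run:
```python
from h import *; st()
c,im=prof(); np.save('avg2.npy',im); show(im)
A=np.load('avg1.npy')
f=lambda x:cv2.resize(np.clip(x[138:168,233:263]*1.6,0,255).astype(np.uint8),(400,400),interpolation=cv2.INTER_CUBIC)
cv2.imwrite('pics/crop4.png',np.hstack([f(A),f(im)]))
```

```text
t 11.45 pos [ 0.5978 -0.0468  0.3672] xaxis deg 67.59 zax [ 0.005 -0.001 -1.   ] j [ 0.63  0.36 -0.81  1.44  0.26  1.45 -0.57] g 0.643 F [-0.4  0.2 -1. ] T [-0.09 -0.05  0.01]
tool shift mm to axis at z 0.305 [-1.1 -0.8 62.2]
tool shift mm to axis at z 0.203 [ -1.2  -1.4 164.2]
      240  241  242  243  244  245  246  247  248  249  250  251  252  253  254  255  256  257
143  103  102  103  103  103  102  102   99   88   67   57   57   59   58   58   58   58   59 |   5   5   5   5   5   4   3   3   2   2   2
144  103  103  104  104  104  103  100   90   69   59   58   58   59   59   58   58   59   59 |   5   5   4   5   4   3   2   2   2   2   2
145  103  104  105  104  104  100   94   93   91   83   74   63   60   59   60   59   59   59 |   5   4   4   2   2   1   2   2   2   2   2
146  103  102   96   84   85   96  112  115  116  111  103   89   71   60   61   61   59   59 |   2   2   1   1   1   1   1   2   5   2   2
147  100   89   77   71   84   95  111  117  119  106   87   78   69   57   61   68   63   61 |   1   1   0   0   0   0   0   9  19   1   0
148   85   63   68   82   
[... 2073 characters left out ...]

163   53   55   59   70   71   65   64   66   63   66   71   74   87  100   89  112  145  154 |   0   0   0   0   0   0   1   0   1   0   0
164   65   59   53   71   87   71   85   97   74   86  109  101   83   71   68   93  129  152 |   0   0   0   0   0   0   1   1   1   0   0
165   73   58   47   57   65   61   73   86   71   68   78   75   65   59   71   97  118  139 |   0   1   0   0   0   0   1   0   0   0   0
166   98   68   58   56   56   57   62   67   64   62   62   61   62   72   93  110  106  117 |   0   0   0   0   0   0   0   0   0   1   1
167  112  100  104   98   71   63   66   65   67   67   69   72   88  110  113  118  120  132 |   1   0   0   0   0   1   0   0   0   0   1
```

View pics/crop4.png

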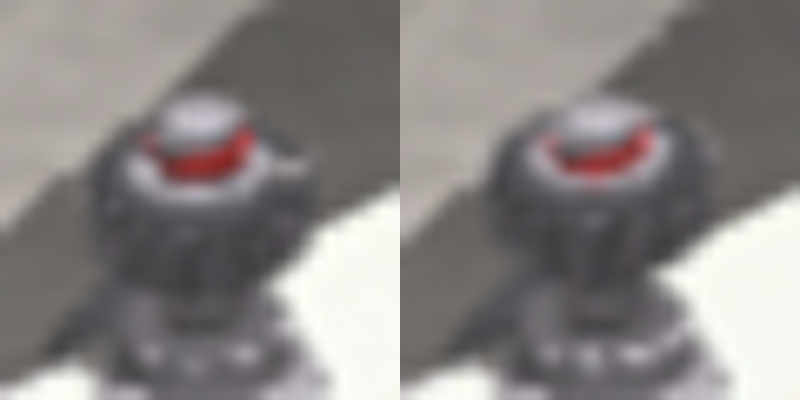

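The crop shows the red band's near edge now nearly touching the collar's bright ring (around row 150.6). I'll put numbers on the gap from the silhouette edges, using all three images.

Run:
```python
from h import *
from scipy.optimize import least_squares
c=capture('scene')
th=np.linspace(0,2*np.pi,721)
def ell(r,z): return np.array([proj(c,[AX[0]+r*np.cos(t),AX[1]+r*np.sin(t),z]) for t in th])
ims=[np.load(f'avg{i}.npy') for i in range(3)]
def rightedge(im,row,a=247,b=260,lev=100):
    g=im[row,a:b].mean(1)
    k=np.nonzero((g[:-1]<lev)&(g[1:]>=lev))[0]
    return a+k[0]+(lev-g[k[0]])/(g[k[0]+1]-g[k[0]]) if len(k) else np.nan
e=ell(.016,.205); k=e[:,0].argmax(); print('bush right pred',e[k],'meas rows160-162',[round(rightedge(ims[2],r),2) for r in(160,161,162)])
f=ell(.021,.196);k=f[:,0].argmax();print('foot right pred',f[k],[round(rightedge(ims[2],r,lev=125),2) for r in(165,166,167,168,169)])
# red centroid & model (visible half of band)
d=np.array(c['T'])[:2,3]-AX; a0=np.arctan2(d[1],d[0])
def bandc(z):
    t=np.linspace(-np.pi/2,np.pi/2,61); P=np.array([proj(c,[AX[0]+.0088*np.cos(a0+x),AX[1]+.0088*np.sin(a0+x),z]) for x in t]); w=np.cos(t); return (P*w[:,None]).sum(0)/w.sum()
for im in ims:
    p=im[144:154,240:256]; w=p[...,2]-p[...,:2].mean(-1); w=np.where(w>8,w,0)
    v,u=np.mgrid[144:154,240:256]; m=np.array([(w*u).sum(),(w*v).sum()])/w.sum()
    b0,b1=bandc(.23),bandc(.25); print('red sum',w.sum().round(),'cent',m.round(2),'pred u',b0[0].round(2),'z_mid',.23+.02*(m[1]-b0[1])/(b1[1]-b0[1]))
# collar bottom from right lower silhouette, for each image
rows=[(160,161),(157,158,159),(156,157)]
for du in(.3,.6,.9,1.2):
  out=[]
  for im,rs,rise in zip(ims,rows,(0,7.11,9.79)):
    for r in rs:
      u=rightedge(im,r)
      def g(z):
        e=ell(.02,z[0]*1e-3); e=e[e[:,0]>e[:,0].mean()]; e=e[e[:,1]>e[e[:,0].argmax(),1]]; o=e[:,0].argsort(); return np.interp(u-du,e[o,0],e[o,1])-r
      out.append(round(least_squares(g,[218.]).x[0]-rise,2))
  print('du',du,'z_bot0 est',out)
print('left/right extreme collar',[ (round(rightedge(ims[0],r),2)) for r in (154,155,156,157)], ell(.02,.2285)[:,0].max(), ell(.02,.2285)[:,0].min())
```

```text
bush right pred [253.72190981 161.43557326] meas rows160-162 [np.float64(253.26), np.float64(253.75), np.float64(253.41)]
foot right pred [255.89354548 164.58771827] [np.float64(256.32), np.float64(257.21), np.float64(256.38), np.float64(256.27), np.float64(247.21)]
red sum 856.0 cent [248.09 149.45] pred u 246.76 z_mid 0.24240905378466562
red sum 785.0 cent [248.19 149.44] pred u 246.76 z_mid 0.24244361562821337
red sum 684.0 cent [248.01 149.3 ] pred u 246.76 z_mid 0.24282377934269384
du 0.3 z_bot0 est [np.float64(214.56), np.float64(213.01), np.float64(215.14), np.float64(215.09), np.float64(213.67), np.float64(215.58), np.float64(215.2)]
du 0.6 z_bot0 est [np.float64(215.32), np.float64(213.61), np.float64(215.98), np.float64(215.59), np.float64(214.05), np.float64(216.35), np.float64(215.68)]
du 0.9 z_bot0 est [np.float64(215.97), np.float64(214.15), np.float64(216.68), np.float64(216.03), np.float64(214.4), np.float64(217.01), np.float64(216.13)]
du 1.2 z_bot0 est [np.float64(216.55), np.float64(214.63), np.float64(217.3), np.float64(216.44), np.float64(214.72), np.float64(217.59), np.float64(216.53)]
left/right extreme collar [np.float64(247.99), np.float64(256.04), np.float64(255.94), np.float64(256.1)] 255.1538315396238 238.2940992783557
```

Ring, silhouette and red-coverage estimates range from about -0.5 to +1.3 mm. I'll move the arm clear so the lighting matches the first image, and measure red coverage exactly.

Emit:
arm_command(travel=[[-40,0,0],[-80,0,0],[-120,0,0],[-160,0,0],[-200,0,0],[-240,0,0],[-270,0,0],[-270,0,0],[-270,0,0],[-270,0,0]], dr=[[0,0,8],[0,0,16],[0,0,24],[0,0,32],[0,0,40],[0,0,48],[0,0,56],[0,0,60],[0,0,60],[0,0,60]], gripper=[64,64,64,64,64,64,64,64,64,64])

```text
time_s: 12.8
tool_pos: [0.4942, -0.2963, 0.363]
orientation: [0.998, 0.068, -0.0, -0.0]
contact_force: [-0.4, 0.8, -0.5]
gripper_width: 0.642
```

```bash
cat >> h.py <<'E'
def redcols(im):
    p=im[145:154,243:254]; w=p[...,2]-p[...,:2].mean(-1); return w
E
python3 - <<'E'
from h import *; st()
c,im=prof(); np.save('avg2b.npy',im); show(im)
for n in ('avg0','avg1','avg2','avg2b'):
    w=redcols(np.load(n+'.npy')); print(n,w[2:,2:8].sum(0).round(),w[2:,2:8].sum().round())
E
```

```text
t 12.8 pos [ 0.4942 -0.2963  0.363 ] xaxis deg 7.83 zax [-0.     0.001 -1.   ] j [ 0.92  0.27 -0.54  1.5   0.14  1.41 -1.06] g 0.642 F [-0.4  0.8 -0.5] T [0.07 0.03 0.03]
tool shift mm to axis at z 0.305 [ 135.7 -232.5   58.1]
tool shift mm to axis at z 0.203 [ 135.8 -232.4  160.1]
      240  241  242  243  244  245  246  247  248  249  250  251  252  253  254  255  256  257
143  103  101  102  102  102  101  101   99   97   96   97   97   98   98   97   96   97   97 |   5   5   5   5   5   4   4   4   5   5   5
144  103  102  103  104  103  102  101   99   98   98   98   99   99   99   98   97   98   99 |   5   5   5   4   4   4   5   5   5   4   5
145  103  104  104  103  103  105  108  109  109  108  106  101  100  100  101  100   99  100 |   5   5   4   3   3   2   3   4   5   5   5
146  102  102   95   84   85   97  115  117  117  115  108   98   91   95  102  103  101  100 |   2   2   1   1   2   1   1   2   5   3   4
147   99   89   76   71   83   94  110  117  118  105   86   78   73   69   86  103  103  102 |   1   2   0   0   0   0   0   9  18   2   1
148   84   62   68   8
[... 2250 characters left out ...]
1   84   97   74   86  108  101   83   71   67   93  129  152 |   0   1   0   0   0   0   1   1   1   0   0
165   73   58   47   57   65   61   73   86   71   68   77   75   65   59   70   97  117  138 |   0   0   0   0   0   0   1   0   0   1   0
166   97   68   59   55   56   57   62   67   65   62   61   61   62   71   92  110  106  117 |   0   0   0   0   0   0   0   0   0   1   1
167  112  101  104   97   70   63   66   66   66   67   69   71   88  110  113  117  119  131 |   0   0   0   0   0   0   0   0   0   1   1
avg0 [ 63.  91. 120. 125. 130. 155.] 683.0
avg1 [ 50.  86. 116. 122. 129. 144.] 646.0
avg2 [ 47.  71. 115. 113. 103. 119.] 568.0
avg2b [ 47.  72. 114. 113. 103. 119.] 568.0
```

The images repeat to within noise, so the gripper's shadow isn't the problem. To settle the contact point, I'll grip with the jaws square to the camera, so the band stays in view. Then I'll step in small turns and watch the red coverage.

Emit:
arm_command(travel=[[22,-38,0],[44,-76,0],[66,-114,0],[90,-155,10],[115,-195,20],[136,-232,40],[136,-232,60],[136,-232,70],[136,-232,70],[136,-232,70]], dr=[[0,0,-5],[0,0,-10],[0,0,-15],[0,0,-20],[0,0,-24],[0,0,-27],[0,0,-27],[0,0,-27],[0,0,-27],[0,0,-27]], gripper=[64,64,64,64,64,64,64,64,64,64])

```text
time_s: 14.1
tool_pos: [0.5981, -0.0501, 0.294]
orientation: [0.955, 0.297, 0.0, 0.0]
contact_force: [0.1, -1.2, -1.1]
gripper_width: 0.642
```

```bash
python3 -c "from h import *; st()"
```

```text
t 14.1 pos [ 0.5981 -0.0501  0.294 ] xaxis deg 34.54 zax [ 0.001 -0.    -1.   ] j [ 0.58  0.38 -0.72  1.55  0.26  1.31 -1.15] g 0.642 F [ 0.1 -1.2 -1.1] T [-0.07 -0.04  0.03]
tool shift mm to axis at z 0.305 [  0.6  -2.7 -11. ]
tool shift mm to axis at z 0.203 [ 0.6 -2.8 91. ]
```

Emit:
arm_command(travel=[[0.6,-2.7,30],[0.6,-2.7,60],[0.6,-2.7,75],[0.6,-2.7,80],[0.6,-2.7,80],[0.6,-2.7,80],[0.6,-2.7,80],[0.6,-2.7,80],[0.6,-2.7,80],[0.6,-2.7,80]], dr=[[0,0,0],[0,0,0],[0,0,0],[0,0,0],[0,0,0],[0,0,0],[0,0,0],[0,0,0],[0,0,0],[0,0,0]], gripper=[64,64,64,64,64,35,35,35,35,35])

```text
time_s: 15.1
tool_pos: [0.5975, -0.0469, 0.2139]
orientation: [0.955, 0.297, 0.001, 0.0]
contact_force: [3.2, -3.3, 6.4]
gripper_width: 0.422
```

```bash
cat >> h.py <<'E'
def red(name):
    st(); c,im=prof(4); np.save(name+'.npy',im); w=redcols(im)
    print(name,w[2:,2:8].sum(0).round(),w[2:,2:8].sum().round())
    P=im[146:154,241:255]; print('    ',' '.join('%4d'%k for k in range(241,255)))
    for k,row in enumerate(P): print(146+k,' '.join('%4d'%v for v in row.mean(1)),'|',' '.join('%3d'%(v[2]-v[:2].mean()) for v in row[2:11]))
    return im
E
python3 -c "from h import *; red('s0')"
```

```text
t 15.1 pos [ 0.5975 -0.0469  0.2139] xaxis deg 34.61 zax [ 0.002 -0.001 -1.   ] j [ 0.56  0.45 -0.7   1.65  0.31  1.15 -1.19] g 0.422 F [ 3.2 -3.3  6.4] T [-0.86 -0.75  0.02]
tool shift mm to axis at z 0.305 [ -0.7   0.4 -91.1]
tool shift mm to axis at z 0.203 [-0.8  0.2 10.9]
s0 [ 42.  73. 121. 119.  98.  81.] 534.0
      241  242  243  244  245  246  247  248  249  250  251  252  253  254
146  106   97   80   79   78   79   82   83   79   68   63   56   58   58 |   3   2   2   1   1   1   1   1   3
147   98   80   65   73   84   91   72   68   64   55   51   45   43   48 |   0   1   0   1   0   0   0   5  11
148   56   52   56   67   80   82   72   69   59   47   53   59   45   38 |   5   9   0   0   1   2   4  18  27
149   38   49   63   57   55   62   63   64   55   41   54   62   43   33 |   6  14   8  13  28  38  47  34  23
150   51   65   90   92   57   57   57   57   55   51   57   57   39   33 |   1   7  28  44  59  56  42  22  10
151   51   58   72   88   97  100   90   96   98   71   50   42   35   32 |   0   1   5  13  24  18   5   2   2
152   49   51   56   63   70   72   66   69   70   59   52   47   43   34 |  -1   0   0   2   6   4   0  -1   0
153   45   46   48   51   54   54   55   54   54   53   50   47   45   41 |   0   0  -1  -1   0  -1  -1   0   0
```

Emit:
arm_command(travel=[[0,0,0],[0,0,-0.36],[0,0,-0.5],[0,0,-0.5]], dr=[[0,0,0],[0,0,-8],[0,0,-12],[0,0,-12]], gripper=[35,35,35,35])

```text
time_s: 15.7
tool_pos: [0.5974, -0.0467, 0.2143]
orientation: [0.918, 0.397, 0.0, 0.0]
contact_force: [2.2, -2.9, 8.5]
gripper_width: 0.418
```

```bash
python3 -c "from h import *; red('s1')"
```

```text
t 15.7 pos [ 0.5974 -0.0467  0.2143] xaxis deg 46.78 zax [ 0.001 -0.    -1.   ] j [ 0.59  0.46 -0.75  1.65  0.33  1.16 -1.  ] g 0.418 F [ 2.2 -2.9  8.5] T [-0.65 -0.47  0.09]
tool shift mm to axis at z 0.305 [ -0.8   0.4 -90.7]
tool shift mm to axis at z 0.203 [-0.9  0.3 11.3]
s1 [ 45.  64.  94. 102. 106. 123.] 534.0
      241  242  243  244  245  246  247  248  249  250  251  252  253  254
146  105   96   81   77   72   77   78   76   73   67   51   50   57   62 |   3   2   2   1   1   1   1   2   1
147   83   65   68   79   86  104  112  114  100   73   55   48   43   50 |   0   0   0   0   1   0   0   6  15
148   49   49   65   71   80   86   87   86   73   63   68   65   45   37 |   5   9   1   0   1   1   5  36  57
149   39   71   97   70   56   62   64   64   59   58   84   93   48   34 |   5  15   9  12  28  38  52  52  33
150   51   71  100   98   68   58   58   57   63   86  103   86   51   35 |   1   9  27  43  56  55  44  23   6
151   52   58   73   86   88   94   95   94   91   81   73   62   52   46 |   0   2   6   8  10   9   6   5   0
152   57   51   54   60   66   68   69   70   67   61   55   52   48   47 |   0   0   0   0   0   0   0   0  -1
153   53   52   51   51   53   53   54   55   54   52   53   53   49   50 |  -1   0  -1  -2  -1  -2  -1   0   0
```

Emit:
arm_command(travel=[[0,0,-0.36],[0,0,-0.5],[0,0,-0.5]], dr=[[0,0,-8],[0,0,-12],[0,0,-12]], gripper=[35,35,35])

```text
time_s: 16.2
tool_pos: [0.5973, -0.0465, 0.2149]
orientation: [0.871, 0.491, 0.0, 0.0]
contact_force: [0.6, -1.5, 9.3]
gripper_width: 0.417
```

```bash
python3 -c "
from h import *; im=red('s2')
f=lambda n:cv2.resize(np.clip(np.load(n+'.npy')[138:168,233:263]*1.6,0,255).astype(np.uint8),(390,390),interpolation=cv2.INTER_CUBIC)
cv2.imwrite('pics/crop5.png',np.hstack([f('s1'),f('s2')]))"
```

```text
t 16.2 pos [ 0.5973 -0.0465  0.2149] xaxis deg 58.79 zax [ 0.001 -0.    -1.   ] j [ 0.62  0.47 -0.79  1.65  0.36  1.17 -0.81] g 0.417 F [ 0.6 -1.5  9.3] T [-0.54 -0.1   0.08]
tool shift mm to axis at z 0.305 [ -0.9   0.3 -90.1]
tool shift mm to axis at z 0.203 [-1.   0.3 11.9]
s2 [ 34.  62.  89.  94. 100. 121.] 501.0
      241  242  243  244  245  246  247  248  249  250  251  252  253  254
146  104   96   75   64   67   75   75   83   95   85   59   51   49   50 |   3   2   1   1   1   1   1   0   1
147   79   67   66   76   86  105  113  116  105   79   60   54   43   38 |   0   0   0   0   0   0   0   5  15
148   46   50   64   69   81   85   88   87   74   64   85  100   73   49 |   4   8   1   0   1   1   5  36  46
149   39   72   94   63   58   63   64   64   58   58   89  105   71   54 |   4  12   8  13  27  37  51  52  31
150   52   71   99  101   79   59   59   57   63   85  102   86   59   53 |   1   6  20  41  51  49  39  24   6
151   50   56   68   76   79   86   90   82   81   80   72   59   51   55 |   0   1   5   8   9   8   6   4   0
152   52   50   52   56   61   66   67   64   63   61   55   51   53   55 |  -1   0   0   0   0   0   0   0  -1
153   46   48   49   50   51   53   55   54   54   56   56   48   46   51 |   0  -1  -1  -1  -1  -1   0  -1   0
```

View pics/crop5.png

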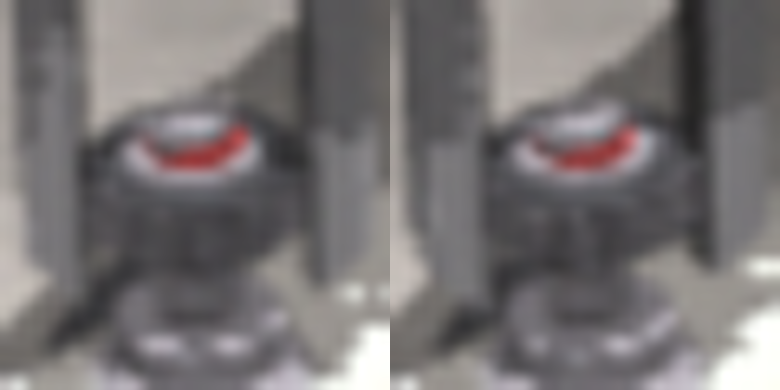

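The band and ring now touch all along the near side (band edge about row 150.6). I'll take one deliberate extra 12° step to see whether the red starts to be covered at the full rate. It can be undone.

Emit:
arm_command(travel=[[0,0,-0.36],[0,0,-0.5],[0,0,-0.5]], dr=[[0,0,-8],[0,0,-12],[0,0,-12]], gripper=[35,35,35])

```text
time_s: 16.7
tool_pos: [0.5971, -0.0465, 0.2153]
orientation: [0.815, 0.579, 0.0, 0.0]
contact_force: [-1.5, -2.5, 10.1]
gripper_width: 0.417
```

```bash
python3 -c "
from h import *; im=red('s3')
for n in ('avg0','avg1','s2','s3'): print(n,np.load(n+'.npy')[148:154,248].round().astype(int).tolist())
from scipy.ndimage import gaussian_filter1d as G
N=100; x=np.arange(140*N,160*N)/N
for gam in (1,2.2):
  o=[]
  for g in (4,3,2,1.5,1,.5,0,-.5,-1,-1.5):
    lo=150.57; inn=lo+g*.364; I=np.full((len(x),3),85.)
    I[x>lo-1.09]=[10,10,115]; I[x>lo]=50; I[x>inn]=110; I[x>inn+.87]=53
    L=(I/255)**gam; L=G(L,.45*N,axis=0); L=L.reshape(-1,N,3); 
    L=np.stack([np.mean(L[k],0) for k in range(len(L))]); P=255*L**(1/gam); o.append(round((P[:,2]-P[:,:2].mean(1)).sum(),0))
  print(gam,o)
"
```

```text
t 16.7 pos [ 0.5971 -0.0465  0.2153] xaxis deg 70.79 zax [ 0.  0. -1.] j [ 0.64  0.48 -0.83  1.65  0.38  1.18 -0.62] g 0.417 F [-1.5 -2.5 10.1] T [-0.53  0.23  0.04]
tool shift mm to axis at z 0.305 [ -1.    0.3 -89.7]
tool shift mm to axis at z 0.203 [-1.   0.3 12.3]
s3 [ 32.  65.  98. 100.  97. 119.] 511.0
      241  242  243  244  245  246  247  248  249  250  251  252  253  254
146   59   77   76   65   61   72   75   90  106   88   60   44   42   29 |   2   1   1   1   0   1   1   1   2
147   44   57   85   95   85  105  113  117  109   81   65   60   54   46 |   0   0   0   0   0   0   0   8  22
148   41   50   72   78   80   86   87   86   73   65   88  101   75   54 |   4   7   1   0   1   1   5  37  48
149   42   48   64   57   57   62   65   66   61   66   96  105   72   54 |   6  14   8  13  28  37  50  50  34
150   58   50   78   90   79   63   66   69   78   87   90   84   59   51 |   1   6  18  42  57  50  35  20   8
151   64   49   61   72   75   75   84   83   78   69   64   60   52   52 |   0   0   5  10  12  11   7   4   0
152   65   46   50   55   58   60   64   64
[... 215 characters left out ...]
[31, 32, 90], [47, 46, 73], [60, 57, 62], [80, 77, 79]]
avg1 [[87, 83, 86], [53, 52, 88], [29, 29, 89], [54, 52, 76], [105, 100, 104], [74, 71, 72]]
s2 [[88, 85, 88], [54, 52, 90], [42, 41, 90], [82, 78, 88], [66, 63, 64], [56, 54, 53]]
s3 [[88, 84, 88], [55, 53, 92], [54, 52, 104], [81, 78, 91], [66, 63, 64], [56, 54, 54]]
1 [np.float64(114.0), np.float64(114.0), np.float64(114.0), np.float64(114.0), np.float64(114.0), np.float64(114.0), np.float64(114.0), np.float64(95.0), np.float64(76.0), np.float64(57.0)]
2.2 [np.float64(99.0), np.float64(97.0), np.float64(92.0), np.float64(89.0), np.float64(85.0), np.float64(82.0), np.float64(79.0), np.float64(64.0), np.float64(51.0), np.float64(38.0)]
```

The extra step brought no sharp loss of red, so contact is close by: ring geometry gives 10.9–11.1 mm total rise and red coverage about 10.3–11.4 mm. Total now is 11.4 mm. I'll back off 9° to about 11.0 mm, then release and lift.

Emit:
arm_command(travel=[[0,0,0.2],[0,0,0.4],[0,0,0.4],[0,0,0.4]], dr=[[0,0,5],[0,0,9],[0,0,9],[0,0,9]], gripper=[35,35,35,35])

```text
time_s: 17.3
tool_pos: [0.5972, -0.0466, 0.215]
orientation: [0.859, 0.512, 0.0, 0.0]
contact_force: [0.1, -2.1, 9.2]
gripper_width: 0.417
```

```bash
python3 -c "from h import *; st()"
```

```text
t 17.3 pos [ 0.5972 -0.0466  0.215 ] xaxis deg 61.61 zax [ 0.001 -0.    -1.   ] j [ 0.62  0.47 -0.8   1.65  0.36  1.17 -0.76] g 0.417 F [ 0.1 -2.1  9.2] T [-0.62 -0.06 -0.06]
tool shift mm to axis at z 0.305 [ -0.9   0.4 -90. ]
tool shift mm to axis at z 0.203 [-0.9  0.3 12. ]
```

Emit:
arm_command(travel=[[0,0,0],[0,0,0],[0,0,0],[0,0,-30],[0,0,-80],[0,0,-120],[-40,0,-150],[-90,0,-150],[-140,0,-150],[-140,0,-150]], dr=[[0,0,0],[0,0,0],[0,0,0],[0,0,0],[0,0,0],[0,0,0],[0,0,0],[0,0,0],[0,0,0],[0,0,0]], gripper=[64,64,64,64,64,64,64,64,64,64])

```text
time_s: 18.3
tool_pos: [0.5276, -0.1763, 0.364]
orientation: [0.861, 0.508, -0.001, 0.0]
contact_force: [-0.1, 0.0, -0.4]
gripper_width: 0.642
```

```bash
python3 -c "
from h import *; im=red('f0')
c=capture('scene');t=capture('top')
f=cv2.resize(np.clip(im[138:168,233:263]*1.6,0,255).astype(np.uint8),(384,384),interpolation=cv2.INTER_CUBIC)
cv2.imwrite('pics/final.png',np.hstack([f,cv2.resize(t['pixels'][140:220,240:320],(384,384),interpolation=cv2.INTER_CUBIC)]))
a=cv2.imread('pics/scene0.png').astype(int);b=cv2.imread('pics/top0.png').astype(int)
d=lambda p,q,r:round(float(np.abs(p[r[0]:r[1],r[2]:r[3]]-q[r[0]:r[1],r[2]:r[3]]).mean()),2)
print('diff vials/beaker/bottle/under ram',d(c['pixels'].astype(int),a,(150,190,160,208)),d(c['pixels'].astype(int),a,(255,315,335,440)),d(c['pixels'].astype(int),a,(185,235,235,265)))
"
```

```text
t 18.3 pos [ 0.5276 -0.1763  0.364 ] xaxis deg 61.12 zax [-0.001 -0.002 -1.   ] j [ 0.92  0.27 -0.81  1.54  0.2   1.42 -0.41] g 0.642 F [-0.1  0.  -0.4] T [ 0.   -0.03  0.06]
tool shift mm to axis at z 0.305 [146.4  -1.4  58.7]
tool shift mm to axis at z 0.203 [146.6  -1.4 160.7]
f0 [ 32.  65.  95.  97.  97. 122.] 509.0
      241  242  243  244  245  246  247  248  249  250  251  252  253  254
146   59   57   58   67   89  112  116  119  111   96   70   57   56   58 |   1   0   0   1   1   1   1   1   2
147   56   61   85   99   97  111  118  119  106   88   87   82   57   54 |   1   1   0   0   1   0   0  10  20
148   55   78  103   91   81   83   85   83   71   65   90  102   73   54 |   9  17   2   0   0   1   5  35  44
149   55   80   99   65   56   59   63   62   56   64   94  102   69   52 |   5  16   8  12  27  36  49  48  32
150   51   65   84   87   74   58   62   60   61   84  101   83   57   49 |   1   6  18  42  55  50  38  24   7
151   48   53   60   69   72   73   80   79   74   71   70   59   49   45 |  -1   0   4  10  12  10   6   5   0
152   52   49   50   53   57   59   62   61   60   56   52   50   48   46 |  -1  -1   0   0   0  -1  -1   0  -1
153   47   46   49   45   48   51   52   52   51   51   54   47   44   49 |   0  -1  -1  -1  -1  -1  -1  -1   0
diff vials/beaker/bottle/under ram 7.23 0.91 0.92
```

View pics/final.png

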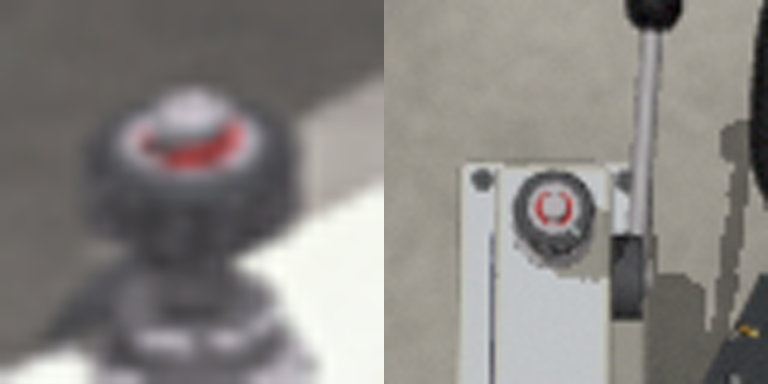

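The final crop shows the red band seated on the collar's bright ring with no dark gap (boundary about row 150.6), and the top view shows the tick moved round by about 250°. The vial-tray difference probably comes from the gripper's shadow, so I'll move off and recheck before handing in.

Emit:
arm_command(travel=[[-40,0,0],[-80,0,0],[-120,0,0],[-160,0,0],[-200,0,0],[-240,0,0],[-280,0,0],[-300,0,0],[-300,0,0],[-300,0,0]], dr=[[0,0,0],[0,0,0],[0,0,0],[0,0,0],[0,0,0],[0,0,0],[0,0,0],[0,0,0],[0,0,0],[0,0,0]], gripper=[64,64,64,64,64,64,64,64,64,64])

```text
time_s: 19.6
tool_pos: [0.3888, -0.4327, 0.3641]
orientation: [0.858, 0.513, 0.0, -0.0]
contact_force: [0.1, 0.2, -0.2]
gripper_width: 0.644
```

Run:
```python
from h import *
st()
c,im=prof(4); np.save('f1.npy',im)
a=cv2.imread('pics/scene0.png').astype(float); b=cv2.imread('pics/top0.png').astype(float); t=capture('top')['pixels'].astype(float)
d=lambda p,q,r:round(float(np.abs(p[r[0]:r[1],r[2]:r[3]]-q[r[0]:r[1],r[2]:r[3]]).mean()),2)
print('scene tray,beaker+bottle,anvil',d(im,a,(150,190,160,208)),d(im,a,(235,315,335,440)),d(im,a,(185,235,235,265)),'top tray, bottle/beaker',d(t,b,(185,250,360,435)),d(t,b,(165,255,95,165)))
def re(im,row,lev=100,a=247,b=260):
    g=im[row,a:b].mean(1);k=np.nonzero((g[:-1]<lev)&(g[1:]>=lev))[0][0];return round(a+k+(lev-g[k])/(g[k+1]-g[k]),2)
for n in('avg1','avg2b','f1'): print(n,[(r,re(np.load(n+'.npy'),r)) for r in(154,155,156,157,158,159)])
```

```text
t 19.6 pos [ 0.3888 -0.4327  0.3641] xaxis deg 61.72 zax [ 0.     0.001 -1.   ] j [ 1.31  0.3  -0.67  1.48  0.18  1.42  0.14] g 0.644 F [ 0.1  0.2 -0.2] T [ 0.   -0.1  -0.04]
tool shift mm to axis at z 0.305 [437.8   0.8  59.5]
tool shift mm to axis at z 0.203 [437.7   0.9 161.5]
scene tray,beaker+bottle,anvil 0.72 0.71 0.72 top tray, bottle/beaker 1.32 1.47
avg1 [(154, np.float64(257.6)), (155, np.float64(256.03)), (156, np.float64(255.52)), (157, np.float64(254.76)), (158, np.float64(253.6)), (159, np.float64(252.76))]
avg2b [(154, np.float64(256.59)), (155, np.float64(255.85)), (156, np.float64(254.61)), (157, np.float64(253.56)), (158, np.float64(251.88)), (159, np.float64(252.29))]
f1 [(154, np.float64(256.58)), (155, np.float64(255.61)), (156, np.float64(254.53)), (157, np.float64(252.65)), (158, np.float64(251.18)), (159, np.float64(251.95))]
```

```bash
python3 -c "from h import *; print(order.close_job())"
```

```text
the job is handed in; nothing more can be done
None
```

I turned the stop collar about 247° anticlockwise in total, a rise of about 11.0 mm. Its top face now meets the lower edge of the red line to within about ±0.5 mm. I then released it, moved the arm clear and handed the job in at about 20 s.

**Last checks**
- **Contact:** the red band sits directly on the collar's bright ring, with no dark gap between them. The tick on the collar turned through roughly the expected angle, and the collar's outline rose by about the right amount.
- **Other items:** the tray vials, press vial, bottle and beaker look unchanged from the first images. The robot was touching nothing.

**Where the checks disagreed**
- **Rise needed for contact:** three measurements gave different values, at a camera scale of about 2.7 mm per pixel.
  - The collar's bright ring gave 10.7–11.1 mm.
  - The collar's outline gave 9.4–10.9 mm.
  - The amount of red still visible gave 10.3–11.4 mm.
- **Overshoot test:** I deliberately turned the collar on to about 11.4 mm to see where the line starts to be hidden. It gave no clear answer, so I backed off 9° and settled on about 11.0 mm.

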